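# Load the carving board into its spring clamp

### The arm

A 6-joint arm with a two-finger parallel gripper is mounted at the origin on the work surface. World frame = base frame: x ahead of the robot, y to its left, z up, the work surface at z = 0. Lengths are in m, angles in rad, forces in N, time in s.
With the tool pointing down it reaches from about 0.375 to 0.9 m from the base axis. Payload 3.1 kg.
Tool frame: the origin (TCP) lies at the very end of the fingers, on their centre line; the grasp point (between the pads) lies 19 mm behind it; z points along the fingers, y is the direction in which the jaws open and shut (so a half turn about z gives the same grasp; the last joint's range is limited). The gripper opens to 85 mm and grips with 20 to 120 N. Pads are 22 mm wide; open, the fingers measure 114 mm over their backs; the gripper's body (76 mm by 85 mm) begins 54 mm behind the grasp point. The pads swing forward as they close: fully open they stand 13 mm farther back than shut.
Start: joints at [-1.3, 0.527, 1.433, -0, 1.181, -0.178], TCP at [0.271, -0.563, 0.199] pointing down, gripper open.
Joint ranges: [-3.08, 3.08], [-0.75, 2.2], [0.22, 2.44], [-1.43, 4.57], [0, 2.65], [-2.85, 2.85]. Speed limits (rad/s): [2.79, 2.79, 3.14, 3.14, 3.14, 3.14].

### API

Orientations are given as a unit quaternion [x, y, z, w].
In Python, from station import manip gives the robot as it stands. The module is installed in compiled form; this text tells all that it offers.
- The arm moves only by the tool send_rows, never from a script. Its argument "commands" is a list of rows, each an object with "delta_pos": the shift along the world's x, y, z in cm, a list of three; "yaw": the turn about the world's z in rad. A call has 1 to 10 rows; each row shifts and turns the pose as measured when the row begins; what a row does not reach is not made up. A row lasts 1/8 s, in which the tool goes at most 62.5 mm and 10.7 degrees, less where a joint would pass 70% of its speed; a pose out of reach is approached as far as the arm can. A call is refused whole if a number of a shift passes 6.25 or a number of a turn 0.188, either way. A call with a gripper value outside its range is refused whole. "grip" is the closure, from -1 (fully open) to 1 (shut), set as the call begins (left out, the last holds). The fingers move at their own pace and stop on an object; "force" is the grip in N (left out, the last holds). Time passes only in rows, so rows that do not move let the fingers close. It gives the time, the measured TCP pose, the force and the opening at its end, in the units of the state.
- manip.sense(): the state, without advancing time (a new reading comes with each control period).
- manip.snapshot(name): name is "scene" or "side" or "wrist"; returns the picture (384x512x3 uint8, blue, green, red); there is no depth.
- manip.get_calibration(name): a dict with "fx", "fy", "cx", "cy" (pixels), "dist_coeffs" ([k1, k2, p1, p2, k3] as OpenCV has them; the pictures are not rectified), "world_to_cam" (4x4, takes a point from world to camera coordinates); the wrist camera has in their place "mount" (4x4, takes a point from camera to tool coordinates, whose origin is the TCP and whose axes are the flange's). Camera axes: x right, y down, z forward; pixel columns grow to the right and rows downward; lengths in m; the calibration is good to about 2 mm. A picture is of the moment at which its call begins: read the wrist's pose just before it. get_calibration takes no time and is no camera call.
- manip.sign_off(): hands the job in, once; it reports no verdict.
The state is a dict: "t": time; "q": joint angles; "qd": joint speeds; "tau": joint torques, N m; "tcp_pos": TCP position; "tool_rot": TCP orientation; "force": force on the tool from outside, world axes, zero at the start; "ft_torque": the same for the moment, N m; "finger_gap": opening from 0.0 (shut) to 1.0 (fully open).
Only numpy, scipy, OpenCV 4.12 (cv2) and the standard library are available. Lean on these libraries where they do the work, as an engineer would, in place of code of your own. Each camera call takes 0.05 s, during which the arm holds its last target. There are 200 camera calls.

### The job

Load the carving board into the spring clamp: with your fingertips, press the board down hard on its sprung bed, behind its cross rib, and keep it pressed while you slide it under the leaf spring until its nose is fully home against the stop block; then let go, leaving it held under the leaf. Press and push only: do not lift the board, do not pry up the leaf, and leave the other things on the table where they are.

Things in the scene. Friction and masses are not known exactly. Their poses are not given: they have to be found in the camera images.
- clamp: spring clamp fixed to the table: plywood base 280 x 100 mm with a trough between two wooden side rails (74 apart, tops 36 above the table). Origin: centre of the base's underside, on the table. x runs along the trough from the open loading bay (-x) to the grey stop block under the leaf spring (+x); z up. Stop block with clamp plate: x 105 to 139, 58 high
- bed (a joint): aluminium bed plate, the trough's floor (clamp x -131 to +104), on springs; moves straight down without tilting. 0 = up (top face 30 mm above the table), grows as pressed, in m; hard stop at 0.008. About 10 N on the board starts it moving, about 14 N bottoms it; it rises again by itself
- leaf (a joint): steel leaf spring (60 mm wide) reaching back from the stop block over the trough; 0 = at rest, positive = free end bent up (rad). The free end has a blunt upturned lip 13 high; 18 past the lip the leaf dips to a belly 37.5 above the table that drags on what passes below, about 6 N per mm. About 0.045 when the board lies home under it
- lip (a point): middle of the lower edge of the leaf's lip at rest: 50 mm along +x from the clamp's origin, 40 above the table. On the unpressed bed the board is 4 too high and butts on the lip; pressed down 5 to 8 it passes below
- stop (a point): middle of the stop block's face, 105 mm along +x from the clamp's origin, 55 past the lip; the board's nose touches it when home
- board: loose wooden carving board, 120 (x) x 70 (y) x 14 mm, about 0.2 kg, on the bed in the trough (2 play each side), nose (+x end) towards the leaf. Origin: centre of its underside, at start 30 above the table. Its front part goes under the leaf
- rib (a point): middle of the top of the board's raised cross rib, 10 (x) x 50 (y) x 12 mm high, 6 behind the board's middle. Fingertips can push on its rear face (board x -11). With the board home its front is 6 short of the lip
- board_nose (a point): middle of the top edge of the board's front end (60 mm along its x, 14 above its underside)
- board_pad (a point): middle of the board's flat, free pressing area behind the rib (board x -60 to -11), on the top face: -36 mm along its x, 14 above its underside, 44 above the table at start
- figurine: bystander: small terracotta figurine, 40 across, 60 high, standing beside the clamp; origin at its underside
- sprig: bystander: round white plaster mould, 56 across, 18 high, beside the clamp; origin at its underside
- spare: bystander: plain flat wooden offcut without a rib, 100 x 45 x 12, lying beside the clamp; origin at its underside
- cup: bystander: white cup, 70 across, 85 high; origin at its underside
- jar: bystander: glass jar with black cap, 68 across, 90 high; origin at its underside
- bowl: bystander: terracotta bowl, 110 across, 50 high; origin at its underside
- scraper: bystander: flat scraper lying on the table; origin at its underside
There are look-alikes about, which are no part of the job. What is shaped like the board but purple or turquoise is not meant.

How it is judged:
By the outcome, as a careful person would: the job done as asked, in the order asked, and still so for the second after the job is handed in, with the robot touching nothing.
It also fails if it takes over 38 s, if anything falls off the work surface, if the arm or the gripper's body presses on something with over 40 N, if the wrist force passes 120 N, or if a joint passes its speed limit or range.

## Working session

There is one attempt and no reset: what is moved stays moved. The work goes in short steps, Python scripts to look and compute and a tool call to move; the robot and the scene stay as the last step left them, time stands still between calls to the robot, and variables do not carry over. Pictures are saved under pics/ and viewed, about 8 in all and at most 12, crops included, and the job is handed in when it is done.

Besides the shell and the picture viewer there is one more tool, called after "Request:" by a JSON object that holds its "name" and its "arguments". send_rows: Moves the arm, as the interface text tells. Its arguments: {"type":"object","properties":{"commands":{"type":"array","items":{"type":"object","properties":{"delta_pos":{"type":"array","items":{"type":"number"}},"yaw":{"type":"number"}}}},"grip":{"type":"number"},"force":{"type":"number"}},"required":["commands"]}

```bash
mkdir -p pics
python3 - <<'E'
from station import manip
import cv2,numpy as np
s=manip.sense();print(s['t'],s['tcp_pos'],s['tool_rot'],s['force'],s['finger_gap'])
a=manip.snapshot("scene");b=manip.snapshot("side")
cv2.imwrite('pics/scene.png',a);cv2.imwrite('pics/side.png',b)
for n in("scene","side"):
    c=manip.get_calibration(n);print(n,c['fx'],c['cx'],c['cy'],c['dist_coeffs']);W=np.array(c['world_to_cam']);print(-W[:3,:3].T@W[:3,3],W[2,:3])
print(manip.get_calibration("wrist"))
E
```

```text
0.0 [ 0.27100373 -0.56231995  0.19843589] [ 9.74926081e-01  2.22526290e-01 -3.99940227e-05 -1.08887614e-03] [-0.01258714 -0.22657667 -0.35454603] 0.9992916673616803
scene 347.7498737716017 250.44129792559826 184.86492706185646 [-0.04337344  0.          0.          0.          0.        ]
[0.98718088 0.71619081 0.63685758] [-0.46106511 -0.69447218 -0.55238335]
side 423.5658239496786 252.72237834684503 182.93775306959125 [0.00615149 0.         0.         0.         0.        ]
[0.17457421 0.91348117 0.64169711] [ 0.32809899 -0.79788634 -0.50569599]
{'fx': 340.08474134677016, 'fy': 340.08474134677016, 'cx': 248.94863280454715, 'cy': 191.94155182581315, 'dist_coeffs': array([-0.04114251,  0.        ,  0.        ,  0.        ,  0.        ]), 'mount': array([[-6.82054561e-04, -9.64111973e-01, -2.65495082e-01,
         6.60004952e-02],
       [ 9.99999184e-01, -3.70675771e-04, -1.22292681e-03,
         5.55439846e-04],
       [ 1.08062579e-03, -2.65495699e-01,  9.64111438e-01,
        -1.73865317e-01],
       [ 0.00000000e+00,  0.00000000e+00,  0.00000000e+00,
         1.00000000e+00]])}
```

View pics/scene.png

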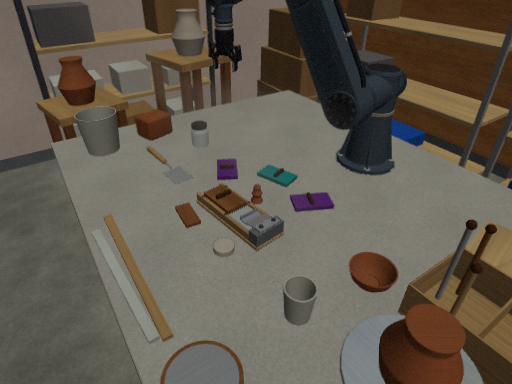

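View pics/side.png

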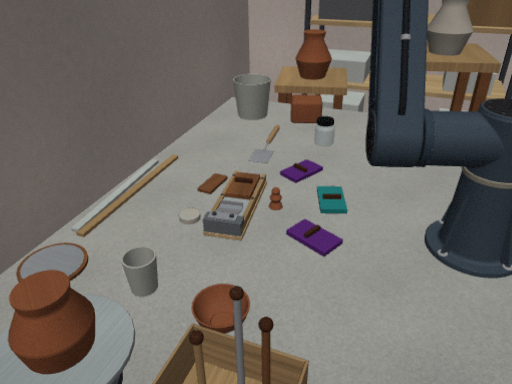

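Both views show one clamp holding a brown ribbed board (scene 240,215; side 237,203). The grey stop block is at scene (265,230) and side (226,215). The look-alikes are purple (scene 228,169 and 312,202) and turquoise (scene 277,176), and the ribless offcut is the spare (scene 188,215). The brown ribbed board in the trough is the one meant, and I'll confirm that in one enlarged crop.

Run:
```python
import cv2,numpy as np
a=cv2.imread('pics/scene.png')[175:255,185:295];b=cv2.imread('pics/side.png')[165:245,190:290]
k=7
a=cv2.resize(a,None,fx=k,fy=k,interpolation=cv2.INTER_CUBIC)[:, :];b=cv2.resize(b,None,fx=k,fy=k,interpolation=cv2.INTER_CUBIC)
o=np.hstack([cv2.resize(a,None,fx=4/7,fy=4/7),cv2.resize(b,None,fx=3.6/7,fy=4/7)])
cv2.imwrite('pics/crop0.png',a[:, :770]);cv2.imwrite('pics/crop1.png',b)
```

```text
(no output)
```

View pics/crop0.png

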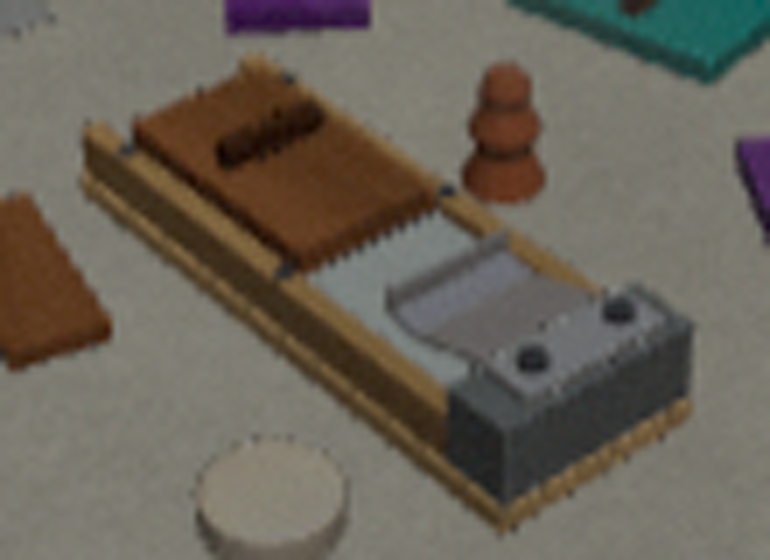

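View pics/crop1.png

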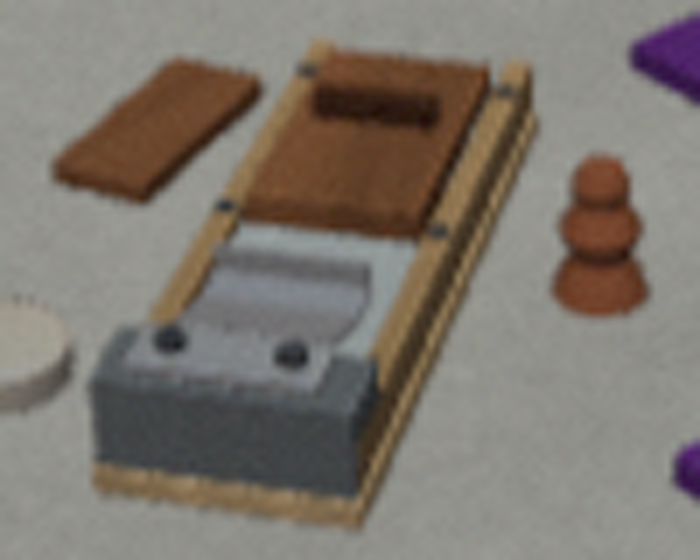

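The crop confirms it: a brown ribbed board sits in the trough, its rib near the rear and its nose towards the leaf. Next I cast the picked corners onto their known heights.

```bash
cat > h.py <<'E'
from station import manip
import cv2,numpy as np
def ray(c,W,px,z):
    K=np.array([[c['fx'],0,c['cx']],[0,c['fy'],c['cy']],[0,0,1.]])
    u=cv2.undistortPoints(np.array(px,float).reshape(-1,1,2),K,np.array(c['dist_coeffs'],float)).reshape(-1,2)
    R=W[:3,:3];o=-R.T@W[:3,3];d=np.c_[u,np.ones(len(u))]@R
    return o+d*((z-o[2])/d[:,2])[:,None]
def cast(n,px,z):
    c=manip.get_calibration(n);return ray(c,np.array(c['world_to_cam']),px,z)
E
python3 - <<'E'
from h import *
np.set_printoptions(precision=4,suppress=True)
def p(n,pts,z):
    o=(185,175) if n=='scene' else (190,165)
    return cast(n,(np.array(pts)+.0)/7+o-.43,z)
A={'scene':dict(b=[(135,125),(250,75),(435,190),(300,265)],r=[(222,145),(315,102)],s=[(448,385),(505,425),(692,325),(640,285)],lip=[(390,292),(503,238)],rail=[(88,130),(262,58)]),
'side':dict(b=[(489,64),(318,52),(243,213),(420,233)],r=[(438,100),(315,90)],s=[(375,368),(360,410),(95,380),(130,328)],lip=[(370,270),(232,252)],rail=[(520,64),(322,45)])}
Z=dict(b=.044,r=.056,s=.058,lip=.053,rail=.036)
for n in A:
  for k in A[n]:
    P=p(n,A[n][k],Z[k]);print(n,k,P[:,:2].tolist() if 0 else P[:,:2].round(4).tolist(),'mean',P.mean(0)[:2])
    if len(P)==4:
        d=(P[2]+P[3]-P[0]-P[1])[:2] if k=='b' else (P[1]+P[2]-P[0]-P[3])[:2]
        print('  sides',[round(float(np.linalg.norm(P[i]-P[i-1])),4) for i in range(4)],'yaw',np.arctan2(d[1],d[0]))
E
```

```text
scene b [[0.6317, -0.0705], [0.5716, -0.0776], [0.5496, 0.0383], [0.6212, 0.0513]] mean [ 0.5935 -0.0146]
  sides [0.1222, 0.0605, 0.1179, 0.0728] yaw 1.7068935493542556
scene r [[0.6153, -0.0221], [0.567, -0.0285]] mean [ 0.5912 -0.0253]
scene s [[0.6204, 0.1566], [0.6152, 0.1855], [0.5255, 0.1777], [0.5275, 0.148]] mean [0.5721 0.1669]
  sides [0.0933, 0.0294, 0.09, 0.0298] yaw 1.6916246550643705
scene lip [[0.6063, 0.0945], [0.551, 0.0899]] mean [0.5787 0.0922]
scene rail [[0.6457, -0.0887], [0.5547, -0.0974]] mean [ 0.6002 -0.0931]
side b [[0.5636, -0.0853], [0.6345, -0.0706], [0.6102, 0.0554], [0.5414, 0.0454]] mean [ 0.5874 -0.0138]
  sides [0.1325, 0.0724, 0.1283, 0.0695] yaw 1.7502666430092757
side r [[0.5644, -0.0309], [0.6137, -0.0217]] mean [ 0.5891 -0.0263]
side s [[0.5149, 0.1509], [0.5101, 0.1752], [0.6019, 0.1905], [0.605, 0.1581]] mean [0.558  0.1687]
  sides [0.0904, 0.0248, 0.0931, 0.0325] yaw 1.708776249587246
side lip [[0.5435, 0.0879], [0.596, 0.0942]] mean [0.5698 0.0911]
side rail [[0.5566, -0.103], [0.6416, -0.09]] mean [ 0.5991 -0.0965]
```

The scene and side views agree to about 1 cm. The clamp yaw is about 1.70, the rib is near (0.590, -0.026), and the rib stands about 120 mm before the lip. I'll close the fingers, travel at height, turn so the jaws lie across the board, and look again with the wrist camera.

Request:
{"name": "send_rows", "arguments": {"commands": [{"delta_pos":[3.2,5.0,0],"yaw":0.125},{"delta_pos":[3.2,5.0,0],"yaw":0.125},{"delta_pos":[3.2,5.0,0],"yaw":0.125},{"delta_pos":[3.2,5.0,0],"yaw":0.125},{"delta_pos":[3.2,5.0,0],"yaw":0.125},{"delta_pos":[3.2,5.0,0],"yaw":0.125},{"delta_pos":[3.2,5.0,0],"yaw":0.125},{"delta_pos":[3.2,5.0,0],"yaw":0.125},{"delta_pos":[3.2,5.0,0],"yaw":0.125},{"delta_pos":[3.2,5.0,0],"yaw":0.125}], "grip": 1, "force": 40}}

```text
t: 1.35
tcp_pos: [0.595, -0.05, 0.1948]
tool_rot: [0.649, 0.761, -0.001, -0.002]
force: [0.4, -0.5, 0.7]
finger_gap: 0.002
```

```bash
cat >> h.py <<'E'
from scipy.spatial.transform import Rotation as Ro
def wcast(s,px,z):
    c=manip.get_calibration('wrist');T=np.eye(4);T[:3,:3]=Ro.from_quat(s['tool_rot']).as_matrix();T[:3,3]=s['tcp_pos']
    return ray(c,np.linalg.inv(T@c['mount']),px,z)
E
python3 - <<'E'
from h import *
import pickle
s=manip.sense();a=manip.snapshot('wrist');pickle.dump(s,open('s1.pkl','wb'))
cv2.imwrite('pics/w1raw.png',a)
cv2.imwrite('pics/w1.png',cv2.resize(a,None,fx=1.56,fy=1.56,interpolation=cv2.INTER_CUBIC)[:598,:798])
print(s['t'],s['tcp_pos'],s['q'],np.linalg.norm(s['qd']))
E
```

```text
1.35 [ 0.59495399 -0.05004891  0.19477716] [-2.70653159e-01  4.96716860e-01  1.50656410e+00 -5.33735131e-04
  1.14239705e+00 -4.29668985e-01] 1.067416256967751
```

View pics/w1.png

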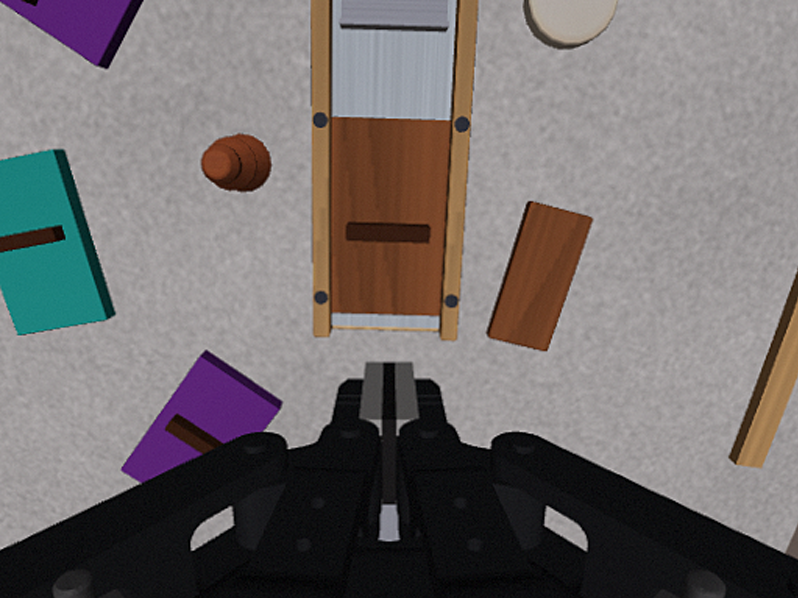

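The wrist view shows the board in the trough, with rib pixels (347–430, 232), nose edge y≈118, rear edge y≈315 and lip y≈26 (enlarged by 1.56). The closed fingertips show at (390, 363). I'll convert these to positions.

Run:
```python
from h import *
import pickle
np.set_printoptions(precision=4,suppress=True)
s=pickle.load(open('s1.pkl','rb'));
P=lambda pts,z: wcast(s,(np.array(pts,float)+.5)/1.56-.5,z)[:,:2]
R={}
for k,pts,z in [('nose',[(331,118),(452,118)],.044),('rear',[(331,313),(440,316)],.044),('ribr',[(347,240),(430,242)],.056),('ribf',[(347,222),(430,225)],.056),('lip',[(340,26),(448,30)],.053),('railend',[(321,336),(449,339)],.036),('tip',[(365,363),(412,363)],s['tcp_pos'][2])]:
    R[k]=P(pts,z);print(k,R[k].round(4).tolist(),R[k].mean(0),np.linalg.norm(R[k][0]-R[k][1]).round(4))
d=R['nose'].mean(0)-R['rear'].mean(0);print('board len',np.linalg.norm(d),'yaw',np.arctan2(d[1],d[0]))
d=R['lip'].mean(0)-R['railend'].mean(0);print('clamp',np.linalg.norm(d),'yaw',np.arctan2(d[1],d[0]))
s=manip.sense();m=Ro.from_quat(s['tool_rot']).as_matrix();print(s['tcp_pos'],np.arctan2(m[1,0],m[0,0]),s['force'])
```

```text
nose [[0.5463, 0.0306], [0.616, 0.0417]] [0.5811 0.0362] 0.0706
rear [[0.5618, -0.0871], [0.631, -0.078]] [ 0.5964 -0.0826] 0.0697
ribr [[0.5662, -0.037], [0.615, -0.0304]] [ 0.5906 -0.0337] 0.0493
ribf [[0.5647, -0.0264], [0.6132, -0.0204]] [ 0.5889 -0.0234] 0.0489
lip [[0.5458, 0.0787], [0.6044, 0.086]] [0.5751 0.0824] 0.0591
railend [[0.5568, -0.1065], [0.641, -0.095]] [ 0.5989 -0.1008] 0.085
tip [[0.5864, -0.0559], [0.6027, -0.0533]] [ 0.5946 -0.0546] 0.0165
board len 0.11969838994459954 yaw 1.6988379043725725
clamp 0.18470032693113278 yaw 1.6999759996871642
[ 0.5988 -0.0429  0.195 ] 1.7375557370501857 [3.4125 2.8407 0.856 ]
```

The sizes agree: board 119.7 mm long, rib 49 mm, nose 70.6 mm wide. The axis yaw is 1.70 and the rib's rear face is at (0.5906, -0.0337). The press point is about 14 mm behind it, at (0.5925, -0.048). I'll go down to just above it.

Request:
{"name": "send_rows", "arguments": {"commands": [{"delta_pos":[-0.6,-0.6,-4],"yaw":-0.037},{"delta_pos":[0,0,-4],"yaw":0},{"delta_pos":[0,0,-3],"yaw":0},{"delta_pos":[0,0,0],"yaw":0},{"delta_pos":[0,0,0],"yaw":0}]}}

```text
t: 2.02
tcp_pos: [0.5938, -0.0459, 0.0823]
tool_rot: [0.658, 0.753, 0.003, -0.001]
force: [1.0, -0.7, 0.1]
finger_gap: 0.0
```

Run:
```python
from h import *
s=manip.sense();m=Ro.from_quat(s['tool_rot']).as_matrix();print(s['tcp_pos'],np.arctan2(m[1,0],m[0,0]),s['force'],np.abs(s['qd']).max())
u=np.array([-.1288,.9917]);d=s['tcp_pos'][:2]-np.array([.5906,-.0337]);print('along',d@u,'lateral',d@[-u[1],u[0]])
```

```text
[ 0.59384627 -0.04591422  0.08232598] 1.7047984440397785 [ 1.00504394 -0.68540304  0.11555296] 0.01138355443705618
along -0.012530960856140244 lateral -0.001646130158841369
```

Request:
{"name": "send_rows", "arguments": {"commands": [{"delta_pos":[-0.13,-0.27,-1.5],"yaw":-0.005},{"delta_pos":[0,0,-1.2],"yaw":0},{"delta_pos":[0,0,-0.4],"yaw":0},{"delta_pos":[0,0,0],"yaw":0},{"delta_pos":[0,0,0],"yaw":0}]}}

```text
t: 2.65
tcp_pos: [0.5945, -0.0498, 0.0522]
tool_rot: [0.66, 0.751, 0.004, 0.002]
force: [-0.5, -0.3, 0.9]
finger_gap: 0.001
```

```bash
cat > st.py <<'E'
from h import *
s=manip.sense();m=Ro.from_quat(s['tool_rot']).as_matrix();print(s['t'],s['tcp_pos'],np.arctan2(m[1,0],m[0,0]),s['force'],np.abs(s['qd']).max())
u=np.array([-.1288,.9917]);d=s['tcp_pos'][:2]-np.array([.5906,-.0337]);print('along',d@u,'lateral',d@[-u[1],u[0]])
E
python3 st.py
python3 - <<'E'
from h import *
a=manip.snapshot('wrist');cv2.imwrite('pics/w2.png',a)
E
```

```text
2.65 [ 0.59448911 -0.04978738  0.0521982 ] 1.6987800891554046 [-0.50050316 -0.28510151  0.88700385] 0.0019038876587091447
along -0.016454769845329637 lateral -0.0017847804864018718
```

View pics/w2.png

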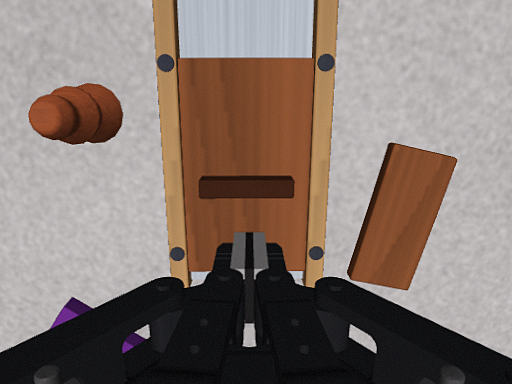

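The picture shows the closed tips (249, 235) behind the rib (200–294, 187), centred on the board and clear of the rails. Now I'll press in small steps.

Request:
{"name": "send_rows", "arguments": {"commands": [{"delta_pos":[0,0,-0.5],"yaw":0},{"delta_pos":[0,0,-0.5],"yaw":0},{"delta_pos":[0,0,-0.5],"yaw":0},{"delta_pos":[0,0,-0.5],"yaw":0}]}}

```text
t: 3.2
tcp_pos: [0.5951, -0.0498, 0.0317]
tool_rot: [0.66, 0.751, 0.005, 0.003]
force: [-0.5, -0.8, -0.4]
finger_gap: 0.001
```

```bash
python3 st.py
```

```text
3.2 [ 0.59510285 -0.04982804  0.03173963] 1.6990076009918276 [-0.48908523 -0.83110569 -0.37629685] 0.0843558214368271
along -0.016574144869603503 lateral -0.0023881823425663537
```

The tip reads z=32 mm with no force, although contact was due at 44. I'll look from the side before going further.

Run:
```python
from h import *
a=manip.snapshot('side')[130:240,190:320];b=manip.snapshot('wrist')[80:280,130:370]
a=cv2.resize(a,(520,440),interpolation=cv2.INTER_CUBIC);b=cv2.resize(b,(278,232))
o=np.zeros((440,798,3),np.uint8);o[:,:520]=a;o[:232,520:798]=b
cv2.imwrite('pics/w3.png',o)
s=manip.sense();print(s['t'],s['tcp_pos'],s['force'])
```

```text
3.3 [ 0.59461366 -0.04971286  0.03135502] [0.04987415 0.32911234 0.76648485]
```

View pics/w3.png

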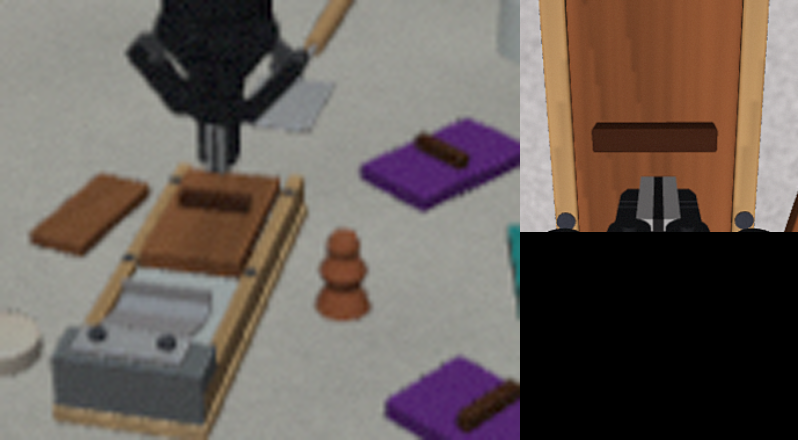

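Run:
```python
from h import *
s=manip.sense()
c=manip.get_calibration('side');W=np.array(c['world_to_cam']);K=np.array([[c['fx'],0,c['cx']],[0,c['fy'],c['cy']],[0,0,1.]])
for z in (.031,.044,.06,.08):
    print(z,cv2.projectPoints(np.array([[*s['tcp_pos'][:2],z]]),cv2.Rodrigues(W[:3,:3])[0],W[:3,3],K,np.array(c['dist_coeffs']))[0].ravel())
# wrist view of the TCP itself, at given tool z offset
c=manip.get_calibration('wrist');M=np.linalg.inv(c['mount']);K=np.array([[c['fx'],0,c['cx']],[0,c['fy'],c['cy']],[0,0,1.]])
for dz in (-.03,-.019,-.01,0): print(dz,cv2.projectPoints(np.array([[x,0,dz] for x in(0.,.011)]),cv2.Rodrigues(M[:3,:3])[0],M[:3,3],K,np.array(c['dist_coeffs']))[0].ravel())
```

```text
0.031 [244.965518   181.56732973]
0.044 [244.83858106 177.63023655]
0.06 [244.68043017 172.72536333]
0.08 [244.47969738 166.50042903]
-0.03 [251.15555866 248.12099518 251.18217866 225.7125541 ]
-0.019 [251.02651677 238.64501836 251.04876089 217.50179459]
-0.01 [250.93239962 231.73798182 250.95170651 211.53203184]
0 [250.83806657 224.81872438 250.85464093 205.56421159]
```

Both cameras put the shut fingertips about 30 mm short of the nominal TCP: the side view gives z≈0.062 where the TCP reads 0.031. That fits the zero force. Contact is therefore expected near TCP z≈0.013, so I'll go on down gently by force.

Request:
{"name": "send_rows", "arguments": {"commands": [{"delta_pos":[0,0,-0.5],"yaw":0},{"delta_pos":[0,0,-0.4],"yaw":0},{"delta_pos":[0,0,-0.3],"yaw":0}]}}

```text
t: 3.68
tcp_pos: [0.5949, -0.0498, 0.0188]
tool_rot: [0.66, 0.751, 0.004, 0.002]
force: [-0.2, 0.6, -0.1]
finger_gap: 0.0
```

Request:
{"name": "send_rows", "arguments": {"commands": [{"delta_pos":[0,0,-0.3],"yaw":0},{"delta_pos":[0,0,0],"yaw":0}]}}

```text
t: 3.92
tcp_pos: [0.5947, -0.0497, 0.0153]
tool_rot: [0.66, 0.751, 0.004, 0.002]
force: [0.3, -0.3, -1.4]
finger_gap: -0.002
```

Request:
{"name": "send_rows", "arguments": {"commands": [{"delta_pos":[0,0,-0.3],"yaw":0},{"delta_pos":[0,0,-0.2],"yaw":0}]}}

```text
t: 4.18
tcp_pos: [0.5951, -0.0498, 0.0114]
tool_rot: [0.66, 0.751, 0.004, 0.002]
force: [-3.5, 0.9, 11.1]
finger_gap: -0.004
```

Request:
{"name": "send_rows", "arguments": {"commands": [{"delta_pos":[0,0,-0.3],"yaw":0},{"delta_pos":[0,0,-0.2],"yaw":0}]}}

```text
t: 4.42
tcp_pos: [0.5951, -0.0498, 0.0094]
tool_rot: [0.66, 0.751, 0.004, 0.003]
force: [-2.7, 0.8, 11.8]
finger_gap: -0.0
```

Contact came at TCP z≈0.012 with 11 N, as the pictures predicted. Next I'll press to the bottom stop.

Request:
{"name": "send_rows", "arguments": {"commands": [{"delta_pos":[0,0,-0.3],"yaw":0},{"delta_pos":[0,0,-0.3],"yaw":0},{"delta_pos":[0,0,-0.3],"yaw":0},{"delta_pos":[0,0,-0.3],"yaw":0}]}}

```text
t: 4.92
tcp_pos: [0.5951, -0.0499, 0.0051]
tool_rot: [0.66, 0.751, 0.005, 0.004]
force: [-3.8, 1.9, 12.9]
finger_gap: 0.001
```

Request:
{"name": "send_rows", "arguments": {"commands": [{"delta_pos":[0,0,-0.4],"yaw":0},{"delta_pos":[0,0,-0.4],"yaw":0}]}}

```text
t: 5.18
tcp_pos: [0.5953, -0.05, 0.0039]
tool_rot: [0.659, 0.752, 0.005, 0.004]
force: [-7.8, 0.8, 30.7]
finger_gap: 0.001
```

Bottomed at 31 N with a 0.4 cm downward bias, so I'll hold that bias and slide along the trough.

Request:
{"name": "send_rows", "arguments": {"commands": [{"delta_pos":[-0.07,0.5,-0.4],"yaw":0},{"delta_pos":[-0.07,0.5,-0.4],"yaw":0},{"delta_pos":[-0.07,0.5,-0.4],"yaw":0},{"delta_pos":[-0.07,0.5,-0.4],"yaw":0}]}}

```text
t: 5.68
tcp_pos: [0.5974, -0.0483, 0.0041]
tool_rot: [0.654, 0.756, -0.002, 0.019]
force: [-8.5, -15.1, 22.8]
finger_gap: -0.0
```

```bash
python3 st.py
python3 - <<'E'
from h import *
a=manip.snapshot('wrist');cv2.imwrite('pics/w4.png',a)
s=manip.sense();print(s['t'],s['tcp_pos'],s['force'])
E
```

```text
5.675 [ 0.59740997 -0.04827492  0.00411334] 1.7154818450623905 [ -8.46933166 -15.05044372  22.79322786] 0.09070518412516644
along -0.015331072772992418 lateral -0.0048761998259465224
5.725 [ 0.59751604 -0.04800367  0.00409115] [ -9.00930716 -13.71467448  22.07113911]
```

View pics/w4.png

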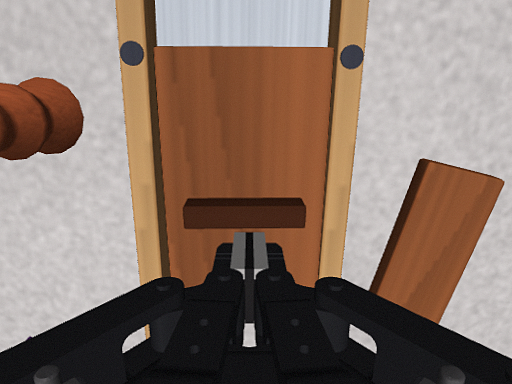

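The tips (250, 233) are just behind the rib's rear edge (row 228). Friction holds at 15 N, so the push per row has to be larger. I'll increase it with a small lateral correction.

Request:
{"name": "send_rows", "arguments": {"commands": [{"delta_pos":[-0.25,0.9,-0.35],"yaw":-0.01},{"delta_pos":[-0.25,0.9,-0.35],"yaw":-0.01},{"delta_pos":[-0.2,0.9,-0.35],"yaw":0}]}}

```text
t: 6.1
tcp_pos: [0.5985, -0.0367, 0.0044]
tool_rot: [0.658, 0.752, -0.005, 0.034]
force: [-7.6, -20.9, 18.8]
finger_gap: -0.001
```

```bash
python3 st.py
```

```text
6.1 [ 0.59848005 -0.03670801  0.00443291] 1.7021442727689784 [ -7.57306994 -20.94865048  18.79445874] 0.13172898926252563
along -0.003997990982282882 lateral -0.007427209963754685
```

Request:
{"name": "send_rows", "arguments": {"commands": [{"delta_pos":[-0.6,1.5,-0.35],"yaw":0},{"delta_pos":[-0.6,1.5,-0.35],"yaw":0}]}}

```text
t: 6.35
tcp_pos: [0.5964, -0.0162, 0.0049]
tool_rot: [0.658, 0.752, -0.003, 0.046]
force: [0.3, -10.5, 13.2]
finger_gap: -0.0
```

```bash
cat >> st.py <<'E'
z=m[:,2];t=s['tcp_pos']-.031*z;d=t[:2]-np.array([.5906,-.0337]);print('tilt',z[:2],'tip',t,'along',d@u,'lat',d@[-u[1],u[0]])
E
python3 st.py
```

```text
6.35 [ 0.59637149 -0.01624588  0.00489029] 1.70229108662304 [  0.29517204 -10.52184971  13.20428256] 0.23119874117800132
along 0.016565883240101775 lateral -0.007971675832135131
tilt [ 0.06485829 -0.06546078] tip [ 0.59436088 -0.0142166   0.03575839] along 0.018837290483446224 lat -0.006239128590895823
```

The board is sliding with the bed bottomed, tip at z≈0.036. The tool is slowly tilting and drifting sideways, though. The nose is still short of the lip, so I'll ease off here, see whether the tilt relaxes, and re-centre.

Request:
{"name": "send_rows", "arguments": {"commands": [{"delta_pos":[0,-0.3,1.2],"yaw":0},{"delta_pos":[0,0,1.0],"yaw":0},{"delta_pos":[0,0,0],"yaw":0},{"delta_pos":[0,0,0],"yaw":0}]}}

```text
t: 6.85
tcp_pos: [0.5973, -0.019, 0.0291]
tool_rot: [0.658, 0.752, -0.002, 0.047]
force: [1.2, 0.5, -0.9]
finger_gap: -0.0
```

```bash
python3 st.py
python3 - <<'E'
from h import *
import pickle
s=manip.sense();a=manip.snapshot('wrist');cv2.imwrite('pics/w5.png',a);pickle.dump(s,open('s5.pkl','wb'))
E
```

```text
6.85 [ 0.59725442 -0.01904091  0.02907949] 1.7018279845085167 [ 1.17868269  0.45040398 -0.93886612] 0.0016915610909969247
along 0.013680327289875475 lateral -0.008487275250822098
tilt [ 0.06770214 -0.06552625] tip [ 0.59515565 -0.0170096   0.05994159] along 0.015965102095314265 lat -0.0066675619654674835
```

View pics/w5.png

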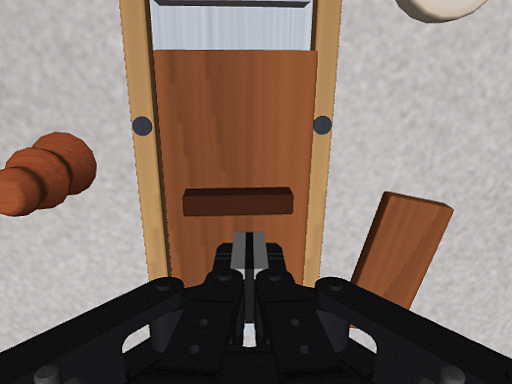

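The pose tilt (about 5°) stays after unloading, so long loaded slow pushes add up and fewer, bigger steps are better. The picture shows the nose edge at row 51 (154–317), rib rear edge row 214 (183–293), lip row 4, tips (250, 233). I'll measure the board.

Run:
```python
from h import *
import pickle
np.set_printoptions(precision=4,suppress=True)
s=pickle.load(open('s5.pkl','rb'));u=np.array([-.1288,.9917]);v=np.array([-u[1],u[0]]);o=np.array([.5906,-.0337])
for k,p,z in [('nose',[(154,51),(317,51)],.044),('ribr',[(183,215),(293,213)],.056),('ribf',[(184,194),(293,192)],.056),('lip',[(150,3),(308,5)],.053),('rail',[(148,126),(318,126)],.036),('tip',[(233,233),(267,233)],s['tcp_pos'][2]+.031)]:
    P=wcast(s,p,z)[:,:2];d=P.mean(0)-o;print(k,P.round(4).tolist(),'along',d@u,'lat',d@v,'len',np.linalg.norm(P[0]-P[1]))
```

```text
nose [[0.5445, 0.0619], [0.6123, 0.0712]] along 0.10099974582302534 lat -0.0008267578761808724 len 0.06845729839164474
ribr [[0.5629, -0.0052], [0.6121, 0.0012]] along 0.031847616520725375 lat -0.0010121339899098836 len 0.04967050616630126
ribf [[0.5626, 0.0048], [0.6103, 0.0112]] along 0.041918771582264855 lat -0.0012749896819959597 len 0.04813694050507886
lip [[0.5439, 0.0785], [0.6035, 0.0863]] along 0.11729277289522567 lat 0.0017928250866120093 len 0.06004878179993743
rail [[0.5417, 0.0291], [0.6213, 0.0391]] along 0.06837406558119762 lat 0.0002900440688238435 len 0.08019535317910644
tip [[0.5859, -0.0097], [0.6011, -0.0081]] along 0.02425106267481339 lat -0.006050854224541469 len 0.01527823006916018
```

The board moved 31 mm. The rib's rear face is now at along=32 and the nose is about 16 mm short of the lip, so home means about 71 mm more (rib rear at about 102–103). I'll re-centre the tips, close up on the rib and press again.

Request:
{"name": "send_rows", "arguments": {"commands": [{"delta_pos":[-0.55,0.4,-0.5],"yaw":0},{"delta_pos":[0,0,-0.8],"yaw":0},{"delta_pos":[0,0,-0.5],"yaw":0},{"delta_pos":[0,0,-0.5],"yaw":0},{"delta_pos":[0,0,-0.5],"yaw":0},{"delta_pos":[0,0,-0.5],"yaw":0}]}}

```text
t: 7.65
tcp_pos: [0.592, -0.0152, 0.0042]
tool_rot: [0.657, 0.752, -0.003, 0.05]
force: [-11.7, 2.2, 50.3]
finger_gap: -0.002
```

```bash
python3 st.py
```

```text
7.65 [ 0.59197268 -0.01520894  0.00417813] 1.7040974000083742 [-11.72205135   2.15459411  50.27801456] 0.021401686514765792
along 0.018160780909841533 lateral -0.0037429381882875465
tilt [ 0.07109831 -0.0691898 ] tip [ 0.58976864 -0.01306406  0.0350252 ] along 0.020571743445966333 lat -0.0018334453115663053
```

Request:
{"name": "send_rows", "arguments": {"commands": [{"delta_pos":[-0.6,1.8,-0.45],"yaw":0},{"delta_pos":[-0.6,1.8,-0.45],"yaw":0}]}}

```text
t: 7.9
tcp_pos: [0.5899, 0.0108, 0.0047]
tool_rot: [0.654, 0.754, -0.001, 0.063]
force: [-3.1, -21.8, 22.8]
finger_gap: -0.001
```

```bash
python3 st.py
```

```text
7.9 [0.58985019 0.01083794 0.00474277] 1.7077138816078925 [ -3.1356542  -21.75830037  22.81666388] 0.31666599114394434
along 0.04426485081172182 lateral -0.004992897867056555
tilt [ 0.09282859 -0.08421687] tip [0.5869725  0.01344866 0.0354983 ] along 0.047224550909007124 lat -0.0024753574406397886
```

The nose is about 8 mm past the lip with the bed still bottomed. I'll continue the slide.

Request:
{"name": "send_rows", "arguments": {"commands": [{"delta_pos":[-0.6,1.8,-0.45],"yaw":0},{"delta_pos":[-0.6,1.8,-0.45],"yaw":0}]}}

```text
t: 8.15
tcp_pos: [0.5873, 0.0361, 0.005]
tool_rot: [0.652, 0.755, -0.001, 0.075]
force: [-3.2, -20.9, 25.2]
finger_gap: -0.0
```

```bash
python3 st.py
```

```text
8.15 [0.58727077 0.03608166 0.00498669] 1.7114641531434884 [ -3.24378831 -20.91534659  25.16138095] 0.3457216122233417
along 0.06963128167025545 lateral -0.005686279675356339
tilt [ 0.1120042 -0.0994146] tip [0.58379864 0.03916352 0.03563708] along 0.07313476522606928 lat -0.0026399108343350855
```

Request:
{"name": "send_rows", "arguments": {"commands": [{"delta_pos":[-0.5,1.5,-0.45],"yaw":0},{"delta_pos":[-0.4,1.0,-0.45],"yaw":0}]}}

```text
t: 8.4
tcp_pos: [0.5859, 0.0503, 0.0052]
tool_rot: [0.649, 0.756, -0.002, 0.086]
force: [-3.9, -23.7, 28.3]
finger_gap: 0.001
```

```bash
python3 st.py
```

```text
8.4 [0.58594922 0.05031187 0.00520883] 1.7161011377996287 [ -3.91388566 -23.70605386  28.31669561] 0.22080427827970564
along 0.08391358902129586 lateral -0.006208551324579649
tilt [ 0.126693   -0.11460619] tip [0.58202174 0.05386466 0.0357531 ] along 0.08794275248288189 lat -0.0027712661233466438
```

Request:
{"name": "send_rows", "arguments": {"commands": [{"delta_pos":[-0.4,1.1,-0.45],"yaw":0},{"delta_pos":[-0.4,1.1,-0.45],"yaw":0}]}}

```text
t: 8.65
tcp_pos: [0.586, 0.0536, 0.0057]
tool_rot: [0.643, 0.759, -0.009, 0.098]
force: [1.2, -56.9, 21.3]
finger_gap: -0.001
```

```bash
python3 st.py
```

```text
8.65 [0.58595561 0.05360017 0.00572135] 1.7260104870055397 [  1.21206253 -56.91860931  21.33657186] 0.2694142798420687
along 0.08717377101961894 lateral -0.006638421484217447
tilt [ 0.13712501 -0.14018926] tip [0.58170474 0.05794603 0.03611943] along 0.09203108017970306 lat -0.002982575989268656
```

The push force jumped to 57 N and motion stalled with the tip still at z=0.036, which fits the nose meeting the stop. I'll check by picture while holding.

Run:
```python
from h import *
import pickle
s=manip.sense();b=manip.snapshot('wrist');a=manip.snapshot('side');pickle.dump(s,open('s6.pkl','wb'))
cv2.imwrite('pics/side6.png',a);cv2.imwrite('pics/w6.png',b)
a=cv2.resize(a[150:245,195:270],None,fx=4,fy=4,interpolation=cv2.INTER_CUBIC)
o=np.zeros((384,800,3),np.uint8);o[:,:500]=b[:,:500];o[:380,500:800]=a;cv2.imwrite('pics/c6.png',o)
```

```text
(no output)
```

View pics/c6.png

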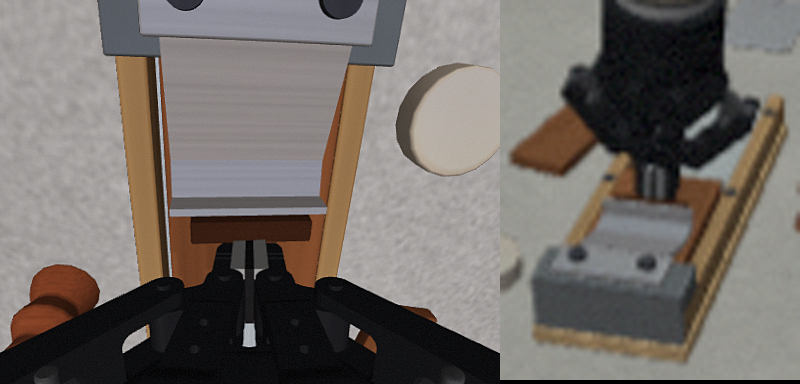

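The picture shows the board under the leaf on both sides up to the block, the rib (190–312, rows 217–242) close behind the lip (row 215), and the tips behind the rib. I'll measure the rib against the expected home position.

```bash
python3 - <<'E'
from h import *
import pickle
np.set_printoptions(precision=4,suppress=True)
s=pickle.load(open('s6.pkl','rb'));u=np.array([-.1288,.9917]);v=np.array([-u[1],u[0]]);o=np.array([.5906,-.0337])
for k,p,z in [('ribr',[(192,242),(312,240)],.048),('ribf>',[(192,218),(312,216)],.048),('liptop',[(170,213),(326,208)],.053),('lipfar',[(175,198),(326,196)],.053),('blocktop',[(106,54),(394,66)],.058),('tip',[(233,240),(267,240)],.0355)]:
    P=wcast(s,p,z)[:,:2];d=P.mean(0)-o;print(k,'along',d@u,'lat',d@v,'len',np.linalg.norm(P[0]-P[1]))
E
python3 st.py
```

```text
ribr along 0.10413941810006175 lat -0.0017940811022439265 len 0.04974885202669874
ribf> along 0.11536778433528638 lat -0.0012234315815676181 len 0.048018368072096
liptop along 0.120929997049365 lat 0.0009175386524954915 len 0.059076118208471896
lipfar along 0.12652848662211136 lat 0.00023864600966648175 len 0.056247523697971896
blocktop along 0.17443842665313336 lat 0.0016432010330144629 len 0.08744483401449904
tip along 0.09667224424277247 lat -0.0022475526101237106 len 0.015541365386765905
8.75 [0.58592778 0.05346926 0.00567192] 1.7244884688148452 [ -0.91360163 -45.32148219  23.96472927] 0.03566718625200822
along 0.08704753291098091 lateral -0.006593961987798049
tilt [ 0.13668256 -0.13948963] tip [0.58169062 0.05779343 0.03607501] along 0.09188156685813427 lat -0.002948925328342712
```

Rib rear is at 104.1. The nose is then at about 175 against the block face at 174.4, and the rib is about 6 mm short of the lip, so the board is home to within measuring error. I'll relax the forward push and then lift straight off.

Request:
{"name": "send_rows", "arguments": {"commands": [{"delta_pos":[0,0.2,-0.3],"yaw":0},{"delta_pos":[0,0.1,0.1],"yaw":0},{"delta_pos":[0,0,0.6],"yaw":0},{"delta_pos":[0,0,1.0],"yaw":0},{"delta_pos":[0,0,1.5],"yaw":0},{"delta_pos":[0,-0.3,3.0],"yaw":0},{"delta_pos":[0,-2,4.0],"yaw":0},{"delta_pos":[0,-4,4.0],"yaw":0},{"delta_pos":[0,-5,3.0],"yaw":0},{"delta_pos":[0,0,0],"yaw":0}]}}

```text
t: 10.0
tcp_pos: [0.5836, -0.0618, 0.1858]
tool_rot: [0.644, 0.758, -0.011, 0.098]
force: [0.0, -0.1, -0.7]
finger_gap: 0.0
```

Run:
```python
from h import *
import pickle
s=manip.sense();b=manip.snapshot('wrist');a=manip.snapshot('side');pickle.dump(s,open('s7.pkl','wb'));print(s['t'],s['tcp_pos'],s['force'])
c=manip.snapshot('scene')
cv2.imwrite('pics/w7.png',b)
o=np.zeros((600,800,3),np.uint8);o[:384,:500]=b[:,:500];o[:380,500:800]=cv2.resize(a[150:245,195:270],None,fx=4,fy=4,interpolation=cv2.INTER_CUBIC)
o[384:600,:300]=cv2.resize(c[178:250,195:295],(300,216),interpolation=cv2.INTER_CUBIC);cv2.imwrite('pics/c7.png',o)
```

```text
10.0 [ 0.58357787 -0.06176177  0.18581042] [ 0.01042518 -0.14278647 -0.74354497]
```

View pics/c7.png

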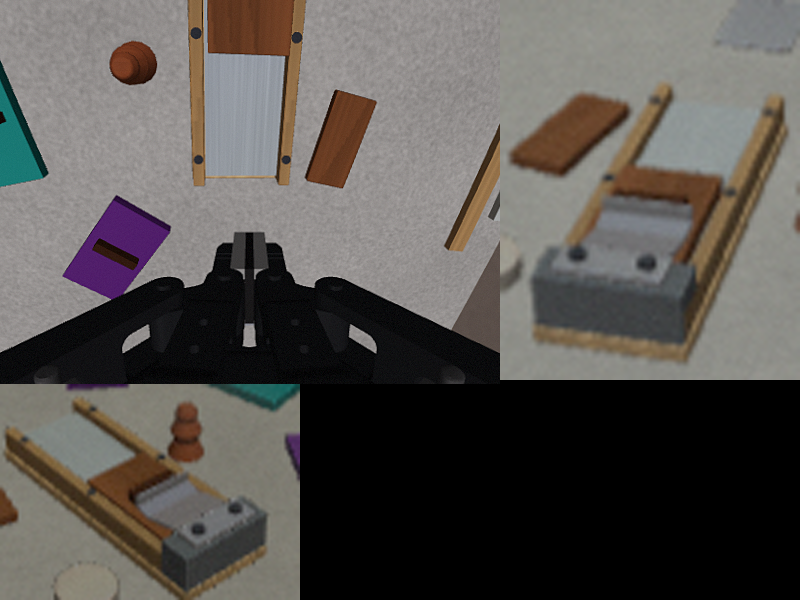

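The board is held under the leaf and the gripper is clear. Its rear edge shows in the wrist view at (208–286, row 53), and the bystanders look unmoved. Last, I'll check the rear edge after release.

Run:
```python
from h import *
import pickle
s=pickle.load(open('s7.pkl','rb'));u=np.array([-.1288,.9917]);o=np.array([.5906,-.0337])
for k,p,z in [('rear',[(208,53),(286,55)],.041),('railend',[(199,185),(284,185)],.036)]:
    P=wcast(s,p,z)[:,:2];d=P.mean(0)-o;print(k,'along',d@u,np.linalg.norm(P[0]-P[1]))
o2=(185,175)
# cross-check with scene/side: rear corners of board top
print('scene',[(x@u-o@u).round(4) for x in cast('scene',[(195+92/3,178+(487-384)/3),(195+152/3,178+(452-384)/3)],.041)[:,:2]])
print('side',[(x@u-o@u).round(4) for x in cast('side',[(195+(641-500)/4,150+168/4),(195+(721-500)/4,150+178/4)],.041)[:,:2]])
```

```text
rear along 0.05408038016463115 0.06592673347674952
railend along -0.06803296897177963 0.0850966784007485
scene [np.float64(0.0738), np.float64(0.0677)]
side [np.float64(0.0631), np.float64(0.0636)]
```

```bash
python3 -c "
from station import manip
print(manip.sign_off())"
```

```text
the job is handed in; nothing more can be done
None
```

I loaded the board into the clamp and handed the job in at about 10 s. I pressed it to the bed's hard stop behind its rib (up to about 50 N down) and slid it under the leaf until it met the stop. There the push force rose to 57 N and it stalled. I then relaxed, lifted off and moved clear.

**Last checks:** After release, the wrist view puts the board's rear edge about 120 mm behind the stop face, so the nose is home to within about 2 mm. Just before release, the rib stood about 6 mm short of the lip, as expected. The last pictures show the board held under the leaf. The figurine and spare look unmoved, but I did not measure the bystanders. The gripper reads no force.

**Disagreements:**
- **Fingertips:** the shut fingertips were about 30 mm shorter than the stated TCP. I saw this in the pictures, and contact confirmed it.
- **Tool tilt:** the tool tilted while loaded, reaching about 11°, and did not straighten.
- **Slide in two strokes:** I eased off and pressed again once, with the nose about 16 mm short of the lip. The board was then kept pressed from there to the stop.
- **Scene and side cameras:** my rough corner picks in these two views put the rear edge 9–20 mm further in. That would be past the stop, which is impossible, so I relied on the wrist measurement.

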